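# Tuck the gap cover under the hob's lap and hold it down

### The arm

A 6-joint arm with a two-finger parallel gripper is mounted at the origin on the work surface. World frame = base frame: x ahead of the robot, y to its left, z up, the work surface at z = 0. Lengths are in mm, angles in rad, forces in N, time in s.
With the tool pointing down it reaches from about 300 to 775 mm from the base axis. Payload 14.6 kg.
Tool frame: the origin (TCP) lies between the finger pads; the fingertips stand 8 mm ahead of it and the grasp point (between the pads) lies 11 mm behind it; z points along the fingers, y is the direction in which the jaws open and shut (so a half turn about z gives the same grasp; the last joint's range is limited). The gripper opens to 94 mm and grips with 3 to 60 N. Pads are 16 mm wide; open, the fingers measure 119 mm over their backs; the gripper's body (75 mm by 177 mm) begins 78 mm behind the grasp point.
Start: joints at [1.257, 0.3, 1.521, -0, 1.321, -0.067], TCP at [134.364, 533.325, 213.446] pointing down, gripper open.
Joint ranges: [-3.03, 3.03], [-0.79, 2.21], [0.23, 2.52], [-1.04, 4.18], [0, 3.07], [-2.55, 2.55]. Speed limits (rad/s): [2.22, 2.22, 2.57, 3.14, 3.14, 3.14].

### API

Orientations are given as [roll, pitch, yaw] about the fixed x, y, z axes, in that order (R = Rz(yaw) Ry(pitch) Rx(roll)).
In Python, from cell import manip, cams, models gives the robot as it stands. The module is installed in compiled form; this text tells all that it offers.
- The arm moves only by the shell command python3 -m pendant 'ROWS' [OPENING] [FORCE]. ROWS is JSON, a list that holds one entry, the list of rows, each a list of 4 numbers: the shift along the tool's x, y, z in cm, then the turn about the tool's z in rad. In form: [[[x, y, z, roll], ...]]. A call has 1 to 5 rows; each row is the pose to reach, as a shift and turn from the pose commanded when the call began, along the tool's axes at that moment; what a row does not reach only later rows make up. A row lasts 1/10 s, in which the tool goes at most 50 mm and 8.59 degrees, less where a joint would pass 70% of its speed; a pose out of reach is approached as far as the arm can. A call with a gripper value outside its range is refused whole. OPENING is the opening, from -1 (shut) to 1 (fully open), so that 0 is half open, set as the call begins (- or left out, the last holds). The fingers move at their own pace and stop on an object; FORCE is the grip in N (left out, the last holds). Time passes only in rows, so rows that repeat a pose let the fingers close. It gives the time, the measured TCP pose, the force and the opening at its end, in the units of the state.
- manip.read_state(): the state, without advancing time (a new reading comes with each control period).
- cams.camera(name): name is "scene" or "top" or "wrist"; returns a dict with "frame" (400x640x3 uint8, red, green, blue), "K" (3x3 intrinsics, pixels), "pose" (4x4, takes a point from camera to world coordinates). Camera axes: x right, y down, z forward; pixel columns grow to the right and rows downward; lengths in mm; the calibration is good to about 2 mm. A picture is of the moment at which its call begins. There is no depth.
- manip.sign_off(): hands the job in, once; it reports no verdict.
Trained networks look in the newest picture that a camera, given by its name, has taken for a name from the list of things; names that differ only in an ending like _2 or _b are one class to them, and where a whole thing is asked for, a point or a joint stands for the part that bears it (a point fixed in the world has none). Each returns a list of dicts, best first, with "score" (0 to 1); they miss things now and then, are a little off and sometimes report something else, mostly with a low value. They report only what shows in the picture. A call takes as long as a camera call. They do not tell look-alikes from the thing itself.
- models.regions_of(camera, name): "pixels" (400x640 bool, what is visible of it) and "point" ([column, row] in pixels, amid what is visible of it).
The state is a dict: "clock": time; "joints": joint angles; "qd": joint speeds; "effort": joint torques, N m; "eef_pos": TCP position; "eef_rot": TCP orientation; "wrist_force": force on the tool from outside, world axes, zero at the start; "moment": the same for the moment, N m; "finger_gap": finger opening in mm.
Only numpy, scipy, OpenCV 4.12 (cv2) and the standard library are available. Lean on these libraries where they do the work, as an engineer would, in place of code of your own. Each camera call takes 0.05 s, during which the arm holds its last target.

### The job

Take the longer of the two steel gap covers by its upstand and slide the free edge of its tongue well under the middle of the hob's hinged metal lap, square to it and without lifting the lap. Then press the cover down flat, firmly but without forcing it, until the sprung black bed beneath it has sunk all the way, and finish while still gripping the cover and holding it down there. Leave the short cover and the other kitchen things where they are.

Things in the scene. Friction and masses are not known exactly. Their poses are not given: they have to be found in the camera images.
- cover: the longer gap cover, bare steel, 140 mm long (its y), 0.16 to 0.26 kg: a flat flange 4 mm thick, from x = -25 to x = +70 mm, with a solid upstand along its whole length, 14 mm thick (x = -7 to +7) and 44 mm high above the underside. Origin on the underside, below the middle of the upstand; z up; +x points along the wide tongue to its free edge. It starts lying flat on the counter.
- tongue (a point): middle of the cover's free tongue edge, at x = 70, y = 0, z = 2 mm of the cover's frame
- spare: the short gap cover, same steel and section and same frame but only 80 mm long (its y); not wanted
- fitting: the fixed hob fitting on the counter. Origin at counter height below the middle of the front edge of its lap; z up, +x is the way the cover's tongue goes in under the lap, y runs along the lap's edge. Timber side rails beside the bed, outside y = +-94 mm, are 14 mm high.
- lap_edge (a point): middle of the lap's front edge, at x = 0, z = 30 mm of the fitting's frame, same axes. The lap is a bare metal plate 170 mm wide and 3 mm thick, from here 50 mm back to its hinge, underside at z = 30 mm, its front 8 mm turned up by 2 mm: a mouth 8 mm high above the unpressed bed. The hob's casing stops the tongue 45 mm in.
- bed_top (a point): point on the unpressed bed's top, at x = -50, y = 0, z = 22 mm of the fitting's frame. The flat black bed is 170 mm wide and runs from x = -140 to +40 mm in the fitting's frame. Moves with the bed.
- hob_top (a point): point on the dark hob's top, at x = 50, y = 0, z = 70 mm of the fitting's frame. The hob is 300 mm wide, from x = 45 to 330 mm, and carries a pan (radius 92 mm, 45 mm high, centre x = 210) whose handle runs out to y = -238.
- flap (a joint): hinge angle of the lap in rad: 0 lying in place, growing as its front edge is lifted (0.02 rad is 1 mm at the edge). It is light (120 g), held down by its weight only.
- bed (a joint): how far the sprung black bed is pressed down, in m: 0 up, 0.006 at its bottom stop. It stays level; it sinks by 1 mm per 1.5 N and reaches the stop at about 9 N, the cover's weight included.
- stone: bystander: whetstone 60 x 170 mm on a wooden block, 36 mm high in all; origin under its centre
- dish: bystander: white dish, 70 mm wide, 30 mm high; origin under its centre
- jar: bystander: glass jar, 60 mm wide, 75 mm high; origin under its centre
- cup: bystander: cup, 72 mm wide, 75 mm high; origin under its centre
- turner: bystander: steel turner with a wooden handle, lying on the counter right of the robot
- mill: bystander: wooden pepper mill, 54 mm wide, 145 mm high; origin under its centre
Mind the look-alikes: they are no part of the job. Leave any orange look-alike of the cover alone.

How it is judged:
By the outcome, as a careful person would: the job done as asked, in the order asked, and still so for the second after the job is handed in, while the arm keeps its last pose, push and grip.
It also fails if it takes over 45 s, if anything falls off the work surface, if the arm or the gripper's body presses on something with over 40 N, if the wrist force passes 120 N, or if a joint passes its speed limit or range.

## Working session

There is one attempt and no reset: what is moved stays moved. The work goes in short steps, Python scripts to look and compute and a shell command to move; the robot and the scene stay as the last step left them, time stands still between calls to the robot, and variables do not carry over. Pictures are saved under pics/ and viewed, and the job is handed in when it is done.

```bash
mkdir -p pics; ls; python3 - <<'E'
from cell import manip,cams,models
import cv2
s=manip.read_state();print(s)
for n in ["scene","top","wrist"]:
    c=cams.camera(n);cv2.imwrite(f"pics/{n}0.png",c["frame"][:,:,::-1]);print(n,c["K"].round(1).tolist(),c["pose"].round(3).tolist())
E
```

```text
pics
{'clock': 0.0, 'joints': array([ 1.25739533e+00,  3.00451719e-01,  1.52158959e+00, -6.85585616e-06,
        1.32073651e+00, -6.65566632e-02]), 'qd': array([ 0.00053865,  0.00031915, -0.00159071,  0.00158549,  0.00039054,
       -0.00252396]), 'effort': array([-6.26642377e-04, -5.31805372e+01, -3.52734089e+01,  7.08121830e-02,
        2.44405976e-02, -4.51423125e-05]), 'eef_pos': array([134.28878564, 533.07874516, 212.89336952]), 'eef_rot': array([-3.14040967e+00, -7.21963847e-05,  2.89474998e+00]), 'wrist_force': array([0.72681978, 0.04104538, 0.33989497]), 'moment': array([ 0.00127551, -0.01418377, -0.04786468]), 'finger_gap': 94.25050304186763}
scene [[434.3, 0.0, 322.2], [0.0, 434.3, 202.2], [0.0, 0.0, 1.0]] [[0.715, 0.479, -0.51, 1213.686], [0.699, -0.51, 0.501, -619.102], [-0.02, -0.714, -0.699, 1031.577], [0.0, 0.0, 0.0, 1.0]]
top [[461.3, 0.0, 322.1], [0.0, 461.3, 195.4], [0.0, 0.0, 1.0]] [[-0.017, -0.996, 0.086, 380.496], [-1.0, 0.016, -0.014, 69.601], [0.012, -0.086, -0.996, 1784.087], [0.0, 0.0, 0.0, 1.0]]
wrist [[303.8, 0.0, 318.5], [0.0, 303.8, 200.8], [0.0, 0.0, 1.0]] [[0.244, 0.94, 0.24, 65.793], [0.97, -0.236, -0.062, 551.406], [-0.002, 0.248, -0.969, 385.188], [0.0, 0.0, 0.0, 1.0]]
```

View pics/scene0.png

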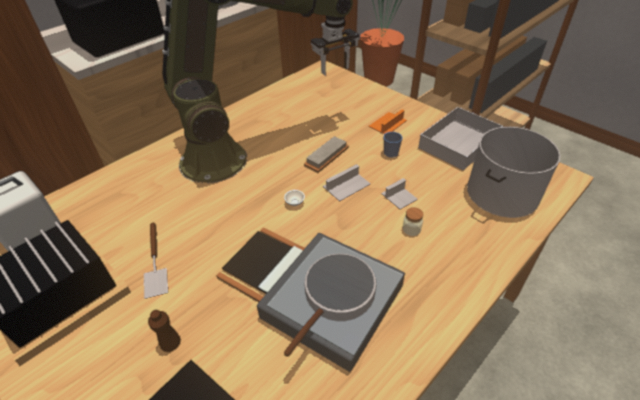

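View pics/top0.png

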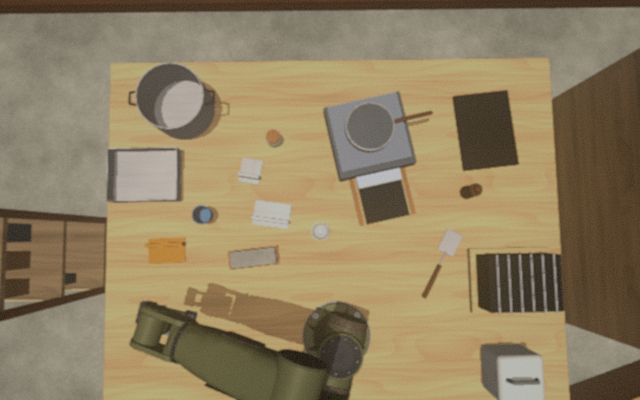

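View pics/wrist0.png

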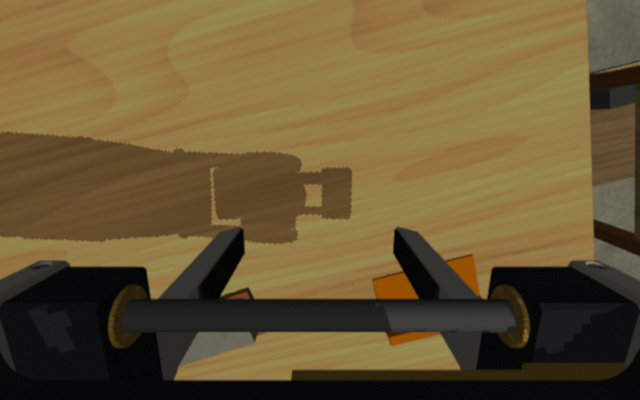

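Candidates for the cover (top view): long bare steel at (272,213), short bare steel at (250,170), orange at (167,250). The long bare steel piece fits the description. I'll check it in a close crop.

```bash
cat > h.py <<'E'
import numpy as np,cv2
from cell import manip,cams,models
def ray(c,p):
    d=np.linalg.inv(c["K"])@np.array([p[0],p[1],1.]);return c["pose"][:3,3],c["pose"][:3,:3]@d
def onz(c,p,z):
    o,d=ray(c,p);return o+d*(z-o[2])/d[2]
def proj(c,P):
    P=np.atleast_2d(P).astype(float);q=(P-c["pose"][:3,3])@c["pose"][:3,:3];q=q@c["K"].T;return q[:,:2]/q[:,2:]
def crop(c,x0,y0,x1,y1,k,name):
    cv2.imwrite(name,cv2.resize(c["frame"][y0:y1,x0:x1,::-1],None,fx=k,fy=k,interpolation=cv2.INTER_CUBIC))
E
python3 - <<'E'
from h import *
for n in ["top","scene"]:
    c=cams.camera(n)
    for t in ["cover","spare","flap","bed","fitting","hob_top","stone","dish","jar","cup"]:
        for r in models.regions_of(n,t)[:3]:
            m=r["pixels"];ys,xs=np.nonzero(m)
            rect=cv2.minAreaRect(np.stack([xs,ys],1).astype(np.float32))
            print(n,t,round(r["score"],2),np.round(r["point"],1),m.sum(),[np.round(v,1).tolist() for v in rect],onz(c,r["point"],10).round(0)[:2])
    if n=="top": a=c
crop(a,220,130,440,250,3.6,"pics/c1.png")
crop(c,210,150,430,310,3.6,"pics/c2.png")
E
```

```text
top cover 0.83 [166.1 247.7] 904 [[165.4, 250.2], [24.9, 40.3], 87.3] [344. 642.]
top cover 0.76 [273.3 211.4] 902 [[271.1, 213.9], [37.2, 24.9], 8.1] [475. 234.]
top cover 0.58 [249.5 174.7] 499 [[249.8, 170.4], [22.4, 24.1], 10.3] [619. 324.]
top spare 0.66 [247.6 173.7] 512 [[249.7, 170.6], [22.7, 24.3], 9.5] [623. 332.]
top flap 0.8 [378.6 178.3] 539 [[378.9, 178.1], [12.4, 44.4], 76.0] [ 597. -175.]
top bed 0.56 [381.7 201.6] 1627 [[383.7, 201.9], [37.6, 44.6], 76.0] [ 506. -185.]
top fitting 0.58 [375.3 151.4] 8820 [[387.7, 156.1], [124.0, 106.1], 77.0] [ 703. -165.]
top hob_top 0.85 [375.6 148.9] 8945 [[386.7, 156.6], [124.6, 105.7], 77.6] [ 713. -167.]
top hob_top 0.38 [380.  179.7] 485 [[379.1, 178.1], [11.7, 43.7], 77.9] [ 591. -181.]
top stone 0.86 [253.9 256.3] 930 [[253.8, 257.2], [19.2, 50.5], 81.9] [305. 309.]
top dish 0.72 [320.1 228.9] 271 [[320.5, 231.0], [18.0, 17.0], 90.0] [405.  55.]
top dish 0.64 [444.5 246.7] 623 [[438.8, 264.4], [17.0, 73.3], 26.6] [ 329. -421.]
top jar 0.64 [272.6 138.5] 155 [[273.5, 138.5], [15.0, 11.0], 90.0] [760. 234.]
top jar 0.43 [372.8
[... 460 characters left out ...]
 38.5] [ 484. -185.]
scene hob_top 0.92 [318.7 288.6] 15410 [[304.7, 289.4], [165.6, 133.2], 31.5] [ 704. -140.]
scene hob_top 0.69 [161.9 332.9] 864 [[164.4, 329.8], [44.7, 23.3], 63.4] [ 505. -518.]
scene hob_top 0.35 [281.3 269.8] 537 [[280.6, 268.7], [10.1, 55.1], 41.2] [ 579. -169.]
scene stone 0.67 [326.4 155.1] 785 [[325.9, 154.5], [19.3, 45.9], 52.1] [303. 306.]
scene dish 0.53 [295.2 197.5] 259 [[294.5, 197.5], [15.0, 19.0], 90.0] [386.  67.]
scene dish 0.49 [345.8 182.1] 882 [[345.7, 183.1], [25.3, 39.7], 59.9] [459. 243.]
scene jar 0.85 [415.4 219.7] 478 [[412.8, 221.1], [19.0, 28.4], 5.2] [744. 261.]
scene cup 0.8 [396.3 140.9] 338 [[392.5, 144.5], [23.0, 17.0], 90.0] [441. 556.]
```

View pics/c1.png

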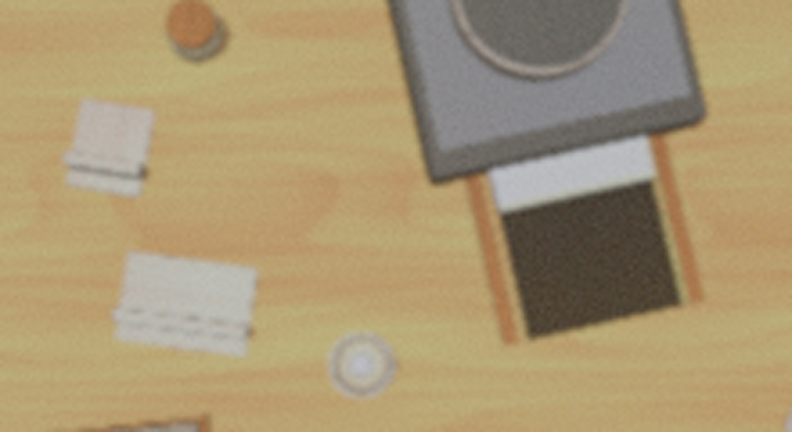

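View pics/c2.png

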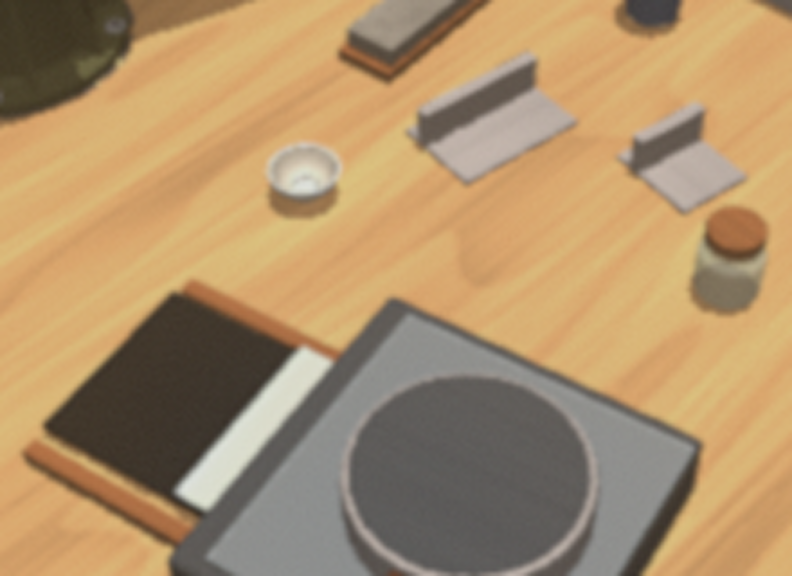

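The crops confirm it. The long bare-steel cover is at top (272,213), with its upstand toward the robot and its tongue facing away. The spare is at (250,170) and the orange look-alike is at (167,250). Next I fit the poses from both views.

```bash
cat > fit.py <<'E'
from h import *
from scipy.optimize import least_squares
T=cams.camera("top");S=cams.camera("scene")
tp=lambda p:np.array(p)/3.6+[220,130]-0.36
sp=lambda p:np.array(p)/3.6+[210,150]-0.36
def fit(obs,x0):
    def w(x,P):
        c,s=np.cos(x[2]),np.sin(x[2]);return np.array([x[0]+c*P[0]-s*P[1],x[1]+s*P[0]+c*P[1],P[2]])
    f=lambda x:np.concatenate([proj(c,w(x,P))[0]-p for c,P,p in obs])
    r=least_squares(f,x0,x_scale=[10,10,.1],loss="soft_l1");print(r.x.round(3),f(r.x).reshape(-1,2).round(1).tolist())
cov=[(T,(70,70,4),tp((127,254))),(T,(70,-70,4),tp((257,268))),(T,(-25,70,0),tp((115,340))),(T,(-25,-70,0),tp((245,355))),
(S,(70,-70,2),sp((470,184))),(S,(70,70,2),sp((577,122))),(S,(-7,-70,44),sp((419,108))),(S,(-7,70,44),sp((528,54)))]
fit(cov,[460,235,0])
lap=[(T,(0,85,34),tp((503,211))),(T,(0,-85,34),tp((655,182))),(T,(-140,85,22),tp((528,337))),(T,(-140,-85,22),tp((681,304))),
(S,(0,-85,34),sp((175,493))),(S,(0,85,34),sp((302,345))),(S,(-140,-85,22),sp((45,427))),(S,(-140,85,22),sp((175,293)))]
fit(lap,[560,-170,0.2])
E
python3 fit.py
```

```text
[ 4.42899e+02  2.44371e+02 -1.34000e-01] [[0.1, -0.4], [-0.0, -0.0], [0.4, 0.2], [0.4, 0.3], [-0.1, -0.0], [0.7, -0.2], [-0.2, 0.2], [0.3, -1.3]]
[ 5.74414e+02 -1.77895e+02  2.01000e-01] [[-0.7, -0.1], [0.3, -1.6], [0.2, 0.8], [0.9, 0.4], [0.3, 0.1], [0.9, 0.7], [-0.8, -0.7], [-0.0, -0.7]]
```

```bash
cat > go.py <<'E'
import sys
from h import *
from scipy.spatial.transform import Rotation as R
def go(x,y,z,yaw):
    s=manip.read_state();r=R.from_euler("xyz",s["eef_rot"]).as_matrix()
    d=r.T@(np.array([x,y,z])-s["eef_pos"]);t=(s["eef_rot"][2]-yaw+np.pi)%(2*np.pi)-np.pi
    print("t",round(s["clock"],2),"pos",s["eef_pos"].round(1),"rot",s["eef_rot"].round(4),"F",s["wrist_force"].round(1),"gap",round(s["finger_gap"],1),"SHIFT cm",(d/10).round(3),"turn",round(t,4))
if __name__=="__main__": go(*map(float,sys.argv[1:5]))
E
python3 go.py 443 244 150 1.437
python3 -m pendant '[[[-3.8,-2,0.6,0.145],[-7.5,-4,1.2,0.29],[-11.2,-6.1,1.9,0.435],[-15,-8.2,2.5,0.58],[-18.7,-10.2,3.1,0.725]]]'
python3 go.py 443 244 150 1.437
```

```text
t 1.35 pos [134.4 533.3 213.4] rot [-3.1416 -0.      2.8948] F [-0.3  1.2  0.5] gap 94.2 SHIFT cm [-36.997 -20.515   6.344] turn 1.4578
clock: 1.85
eef_pos: [291.8, 387.4, 182.4]
eef_rot: [3.141, -0.0, 2.164]
wrist_force: [0.3, 1.4, 0.3]
finger_gap: 94.1
t 1.85 pos [291.8 387.4 182.4] rot [ 3.1412e+00 -1.0000e-04  2.1639e+00] F [0.3 1.4 0.3] gap 94.1 SHIFT cm [-20.341   4.522   3.237] turn 0.7269
```

```bash
python3 -m pendant '[[[-4,0.9,0.6,0.145],[-8.1,1.8,1.3,0.29],[-12.2,2.7,1.9,0.435],[-16.3,3.6,2.6,0.58],[-20.3,4.5,3.2,0.727]]]' -
python3 -m pendant '[[[0,0,0,0]]]'
python3 - <<'E'
from h import *
c=cams.camera("wrist");cv2.imwrite("pics/w1.png",c["frame"][:,:,::-1]);
np.save("w1.npy",c["pose"]);print(c["pose"].round(3).tolist())
from go import go
go(443,244,60,1.437)
E
```

```text
clock: 2.35
eef_pos: [443.5, 245.0, 150.3]
eef_rot: [3.141, -0.0, 1.437]
wrist_force: [0.3, -0.1, -1.2]
finger_gap: 94.0
clock: 2.45
eef_pos: [444.6, 243.5, 149.6]
eef_rot: [-3.141, 0.001, 1.434]
wrist_force: [-0.4, -0.6, 0.4]
finger_gap: 94.2
[[0.991, -0.132, -0.034, 455.489], [-0.136, -0.959, -0.247, 315.317], [-0.0, 0.25, -0.968, 321.82], [0.0, 0.0, 0.0, 1.0]]
t 2.5 pos [443.3 245.  150. ] rot [-3.1409e+00  5.0000e-04  1.4394e+00] F [0.1 0.7 0.5] gap 93.9 SHIFT cm [-0.1   -0.014  8.999] turn 0.0024
```

View pics/w1.png

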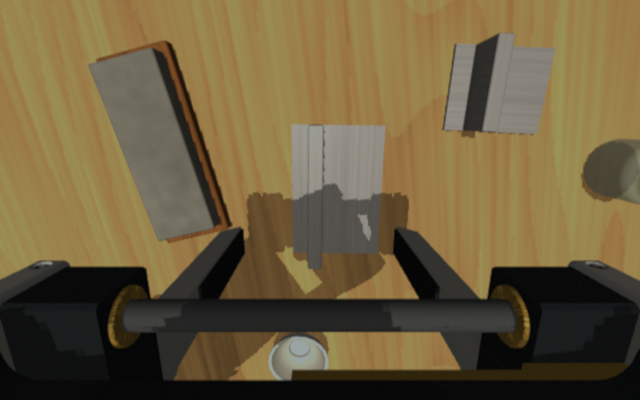

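The wrist view shows the long cover between the fingers. Its flange corners are about (292,125), (384,125) and (382,253), and the near end of the upstand top is at (314,269). I refit with this picture.

```bash
python3 - <<'E'
import cv2
f=cv2.imread("pics/w1.png");cv2.imwrite("pics/w1c.png",cv2.resize(f[110:280,270:410],None,fx=3.5,fy=3.5,interpolation=cv2.INTER_CUBIC))
E
```

```text
(no output)
```

View pics/w1c.png

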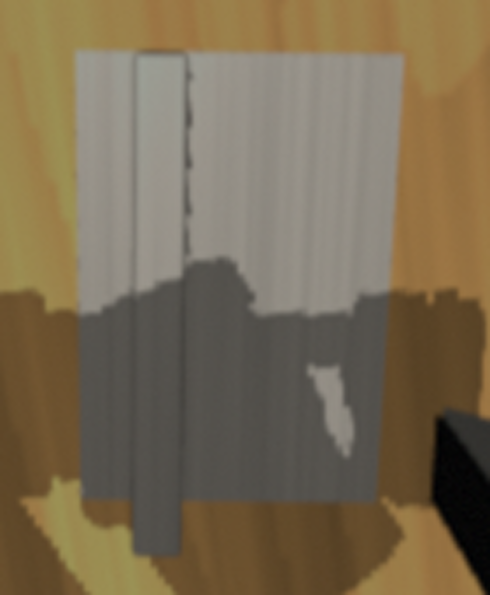

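```bash
cat > fitw.py <<'E'
from h import *
from scipy.optimize import least_squares
def fit(obs,x0):
    def w(x,P):
        c,s=np.cos(x[2]),np.sin(x[2]);return np.array([x[0]+c*P[0]-s*P[1],x[1]+s*P[0]+c*P[1],P[2]])
    f=lambda x:np.concatenate([proj(c,w(x,P))[0]-p for c,P,p in obs])
    r=least_squares(f,x0,x_scale=[10,10,.1],loss="soft_l1");print(r.x.round(3),f(r.x).reshape(-1,2).round(1).tolist());return r.x
E
python3 - <<'E'
from fitw import *
K=np.array([[303.8,0,318.5],[0,303.8,200.8],[0,0,1]]);c=dict(K=K,pose=np.load("w1.npy"))
q=lambda u,v:np.array([u/3.5+270-.36,v/3.5+110-.36])
fit([(c,(-25,70,4),q(76,51)),(c,(70,70,4),q(404,54)),(c,(70,-70,4),q(377,500)),(c,(-25,-70,4),q(82,499)),
(c,(-7,70,44),q(134,53)),(c,(7,70,44),q(187,53)),(c,(-7,-70,44),q(134,553)),(c,(7,-70,44),q(181,553))],[443,244,-.134])
from go import go
go(443,244,60,1.437)
E
```

```text
[ 4.42534e+02  2.44704e+02 -1.45000e-01] [[-0.0, -0.2], [-0.1, -0.2], [-0.2, 0.1], [-0.0, -0.3], [-0.2, -0.4], [0.4, -0.2], [-0.2, 0.9], [0.4, 1.0]]
t 2.5 pos [443.3 245.  150. ] rot [-3.1409e+00  5.0000e-04  1.4394e+00] F [0.1 0.7 0.5] gap 93.9 SHIFT cm [-0.1   -0.014  8.999] turn 0.0024
```

```bash
python3 -m pendant '[[[0,0,3.5,0.012],[0,0,7,0.012],[0,0,10,0.012],[0,0,12,0.012],[0,0,13.3,0.012]]]'
python3 -m pendant '[[[0,0,0,0]]]'
python3 go.py 442.5 244.7 16 1.426
```

```text
clock: 3.0
eef_pos: [441.3, 247.1, 16.2]
eef_rot: [-3.14, 0.001, 1.433]
wrist_force: [0.0, -0.6, -0.5]
finger_gap: 93.8
clock: 3.1
eef_pos: [441.4, 246.8, 16.5]
eef_rot: [-3.14, 0.001, 1.433]
wrist_force: [0.3, -0.3, 1.2]
finger_gap: 94.3
t 3.1 pos [441.4 246.8  16.5] rot [-3.1398e+00  1.1000e-03  1.4326e+00] F [ 0.3 -0.3  1.2] gap 94.3 SHIFT cm [-0.191  0.137  0.046] turn 0.0066
```

```bash
python3 -m pendant '[[[-0.1,0.05,0,0.005],[-0.1,0.05,0,0.005],[-0.1,0.05,0,0.005],[-0.1,0.05,0,0.005],[-0.1,0.05,0,0.005]]]' -1 20
python3 -m pendant '[[[0,0,0,0],[0,0,0,0],[0,0,0,0],[0,0,0,0],[0,0,0,0]]]' -1 45
python3 go.py 442.5 244.7 16 1.426
```

```text
clock: 3.6
eef_pos: [442.9, 245.4, 17.8]
eef_rot: [3.141, -0.0, 1.426]
wrist_force: [0.7, 0.8, 0.5]
finger_gap: 57.6
clock: 4.1
eef_pos: [442.8, 245.4, 17.4]
eef_rot: [-3.142, 0.0, 1.426]
wrist_force: [-0.4, -0.3, -1.0]
finger_gap: 17.4
t 4.1 pos [442.8 245.4  17.4] rot [-3.1416  0.      1.4257] F [-0.4 -0.3 -1. ] gap 17.4 SHIFT cm [-0.071 -0.017  0.143] turn -0.0003
```

```bash
python3 -m pendant '[[[0,0,0,0],[0,0,0,0],[0,0,0,0]]]' -1 50
python3 -m pendant '[[[0,0,-1,0],[0,0,-2.5,0],[0,0,-4.5,0],[0,0,-6.5,0],[0,0,-7,0]]]'
python3 -m pendant '[[[0,0,0,0]]]'
python3 - <<'E'
from h import *
from go import go
c=cams.camera("wrist");cv2.imwrite("pics/w2.png",c["frame"][:,:,::-1]);
# target: cover origin at fitting x=-90 (20mm before the mouth)
fx,fy,a=574.4,-177.9,.201
for dx in(-95,-35):print(fx+dx*np.cos(a),fy+dx*np.sin(a))
go(fx-95*np.cos(a),fy-95*np.sin(a),90,a+np.pi/2)
E
```

```text
clock: 4.4
eef_pos: [442.7, 245.4, 17.4]
eef_rot: [-3.141, 0.0, 1.426]
wrist_force: [-1.4, 0.3, 0.9]
finger_gap: 13.6
clock: 4.9
eef_pos: [443.6, 245.8, 89.8]
eef_rot: [3.139, -0.002, 1.426]
wrist_force: [-0.3, -0.8, -3.5]
finger_gap: 13.7
clock: 5.0
eef_pos: [443.0, 245.5, 88.1]
eef_rot: [3.14, -0.001, 1.426]
wrist_force: [0.3, -0.4, -3.2]
finger_gap: 13.8
481.3125952415205 -196.8666832981156
540.1046403521391 -184.88772542562154
t 5.05 pos [442.6 245.3  87.1] rot [-3.1415e+00  1.0000e-04  1.4258e+00] F [-0.7 -0.8 -2.8] gap 13.5 SHIFT cm [-43.194  10.219  -0.282] turn -0.346
```

View pics/w2.png

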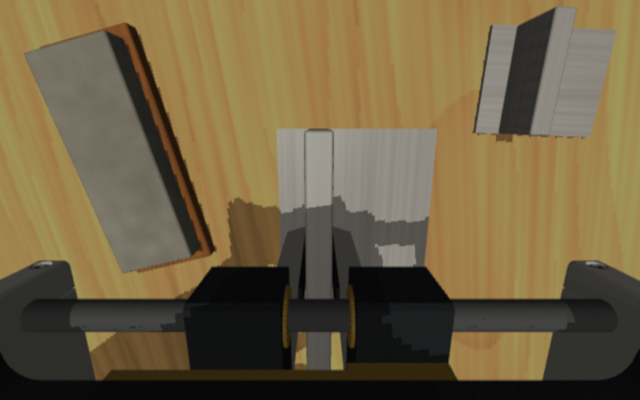

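```bash
python3 -m pendant '[[[-4.2,1,-0.2,-0.035],[-8.7,2,-0.4,-0.07],[-13.1,3.1,-0.5,-0.105],[-17.6,4.2,-0.5,-0.14],[-22,5.2,-0.5,-0.175]]]'
python3 go.py 481.3 -196.9 90 1.772
```

```text
clock: 5.55
eef_pos: [461.8, 18.3, 91.5]
eef_rot: [-3.14, -0.0, 1.602]
wrist_force: [1.1, 0.2, -2.1]
finger_gap: 13.3
t 5.55 pos [461.8  18.3  91.5] rot [-3.1401 -0.      1.6024] F [ 1.1  0.2 -2.1] gap 13.3 SHIFT cm [-21.576   1.271   0.148] turn -0.1696
```

```bash
python3 -m pendant '[[[-4.5,0.3,0,-0.034],[-9,0.6,0,-0.07],[-13.4,0.8,0,-0.105],[-17.8,1.1,0,-0.14],[-21.6,1.3,0.1,-0.17]]]'
python3 -m pendant '[[[0,0,0,0],[0,0,0,0]]]'
python3 - <<'E'
from h import *
from go import go
c=cams.camera("wrist");cv2.imwrite("pics/w3.png",c["frame"][:,:,::-1]);np.save("w3.npy",c["pose"])
d=cams.camera("top");crop(d,300,130,440,240,5,"pics/t3.png")
go(481.3,-196.9,90,1.772)
E
```

```text
clock: 6.05
eef_pos: [481.3, -197.4, 90.4]
eef_rot: [-3.14, -0.001, 1.772]
wrist_force: [1.1, -0.0, -2.6]
finger_gap: 13.8
clock: 6.25
eef_pos: [481.2, -195.5, 90.2]
eef_rot: [-3.14, -0.001, 1.769]
wrist_force: [-0.0, 0.5, -3.1]
finger_gap: 13.4
t 6.35 pos [ 481.5 -194.4   90.7] rot [-3.1404e+00 -1.0000e-03  1.7711e+00] F [-0.3  1.2 -1.7] gap 14.1 SHIFT cm [-0.238 -0.071  0.07 ] turn -0.0009
```

View pics/w3.png

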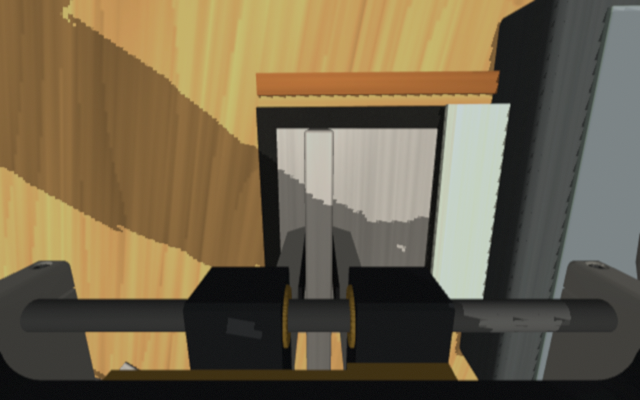

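View pics/t3.png

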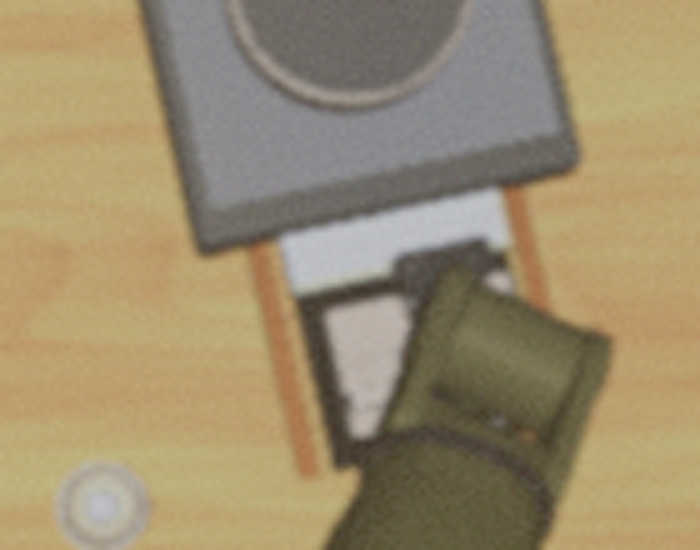

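The wrist view shows the lap (white) with its far front corner near (446,105), the bed's far corner at (257,108), and the tongue edge at (437,130) still in front of the lap. I zoom in to refine.

```bash
python3 - <<'E'
import cv2
f=cv2.imread("pics/w3.png");cv2.imwrite("pics/w3c.png",cv2.resize(f[60:310,245:525],None,fx=2.8,fy=2.4,interpolation=cv2.INTER_CUBIC))
E
```

```text
(no output)
```

View pics/w3c.png

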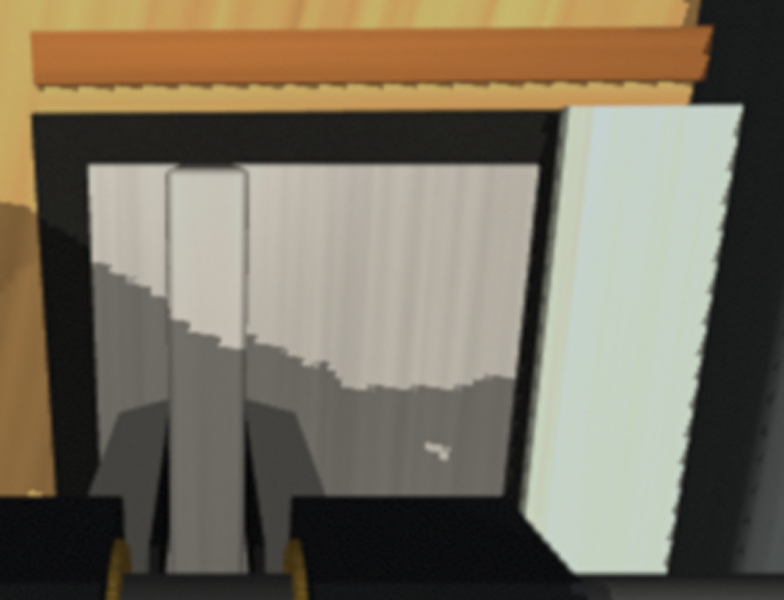

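```bash
cat > f3.py <<'E'
from h import *
from scipy.optimize import least_squares
K=np.array([[303.8,0,318.5],[0,303.8,200.8],[0,0,1]]);c=dict(K=K,pose=np.load("w3.npy"))
q=lambda u,v:np.array([u/2.8+245-.32,v/2.4+60-.29])
def run(obs,x0,free):  # obs (P,p) P y None => free along y ; free: z offset fit?
    n=3+free
    lines=[i for i,o in enumerate(obs) if o[0][1] is None]
    def f(x):
        out=[];k=n
        for P,p in obs:
            P=list(P)
            if P[1] is None:P[1]=x[k]*10;k+=1
            z=P[2]+(x[3] if free else 0)
            cc,s=np.cos(x[2]),np.sin(x[2])
            out.append(proj(c,[x[0]+cc*P[0]-s*P[1],x[1]+s*P[0]+cc*P[1],z])[0]-p)
        return np.concatenate(out)
    r=least_squares(f,list(x0)+[0]*len(lines),x_scale=[10,10,.1]+[5]*free+[3]*len(lines));print(r.x.round(3),f(r.x).reshape(-1,2).round(1).tolist())
run([((0,85,34.5),q(566,106)),((-140,85,22),q(32,114)),((0,None,34.5),q(529,500)),((-140,None,22),q(57,495)),((-140,94,14),q(36,86)),((-6,85,22),q(556,111))],[574,-178,.2],0)
run([((-25,70,4),q(88,163)),((70,70,4),q(540,164)),((-7,70,44),q(167,169)),((7,70,44),q(247,169)),((70,None,4),q(505,490)),((-25,None,4),q(99,490))],[481,-195,.2,72],1)
E
python3 f3.py
```

```text
[ 5.74839e+02 -1.76987e+02  2.03000e-01 -4.29700e+00 -4.67600e+00] [[3.1, 0.8], [1.9, -0.7], [0.3, 0.0], [1.1, -0.1], [1.8, -0.6], [-8.2, -0.2]]
[ 4.82411e+02 -1.96359e+02  1.97000e-01  7.47830e+01 -1.67400e+00
 -1.69500e+00] [[0.0, 0.6], [0.1, 0.4], [-1.0, -0.4], [0.8, -0.4], [-0.3, -0.0], [0.5, -0.0]]
```

```bash
sed -i 's/,((-6,85,22),q(556,111))//' f3.py; python3 f3.py; python3 go.py 484 -195 60 1.772
```

```text
[ 5.73719e+02 -1.76604e+02  2.11000e-01 -4.35100e+00 -4.62900e+00] [[0.8, -0.0], [-0.3, 0.0], [-0.5, -0.0], [0.3, -0.0], [-0.4, 0.1]]
[ 4.82411e+02 -1.96359e+02  1.97000e-01  7.47830e+01 -1.67400e+00
 -1.69500e+00] [[0.0, 0.6], [0.1, 0.4], [-1.0, -0.4], [0.8, -0.4], [-0.3, -0.0], [0.5, -0.0]]
t 6.35 pos [ 481.5 -194.4   90.7] rot [-3.1404e+00 -1.0000e-03  1.7711e+00] F [-0.3  1.2 -1.7] gap 14.1 SHIFT cm [-0.108  0.234  3.069] turn -0.0009
```

```bash
python3 -m pendant '[[[0,0,1.2,-0.009],[0,0,2.5,-0.009],[0,0,3.7,-0.009],[0,0,4.5,-0.009],[0,0,4.7,-0.009]]]'
python3 -m pendant '[[[0,0,0,0],[0,0,0,0]]]'
python3 go.py 484 -195 38 1.780
```

```text
clock: 6.85
eef_pos: [481.4, -195.0, 43.1]
eef_rot: [-3.14, -0.001, 1.78]
wrist_force: [-0.8, 0.0, -1.8]
finger_gap: 13.4
clock: 7.05
eef_pos: [482.1, -195.5, 44.8]
eef_rot: [3.141, 0.0, 1.78]
wrist_force: [-0.3, -0.6, -1.6]
finger_gap: 13.6
t 7.05 pos [ 482.1 -195.5   44.8] rot [3.1411e+00 4.0000e-04 1.7798e+00] F [-0.3 -0.6 -1.6] gap 13.6 SHIFT cm [0.006 0.193 0.681] turn -0.0002
```

```bash
python3 -m pendant '[[[0,0,0.2,0],[0,0,0.3,0],[0,0,0.3,0]]]';python3 -m pendant '[[[0,0,0.2,0],[0,0,0.2,0],[0,0,0.2,0]]]';python3 -m pendant '[[[0,0,0.15,0],[0,0,0.15,0],[0,0,0.15,0]]]'
```

```text
clock: 7.35
eef_pos: [481.9, -195.3, 41.5]
eef_rot: [3.142, 0.0, 1.78]
wrist_force: [-0.1, -0.4, -2.1]
finger_gap: 13.9
clock: 7.65
eef_pos: [481.9, -195.3, 39.4]
eef_rot: [-3.142, 0.0, 1.78]
wrist_force: [-0.3, 0.0, -2.6]
finger_gap: 13.8
clock: 7.95
eef_pos: [482.0, -195.4, 38.1]
eef_rot: [3.141, 0.0, 1.78]
wrist_force: [-0.1, 0.4, 0.6]
finger_gap: 13.9
```

```bash
python3 -m pendant '[[[0,0,0.1,0],[0,0,0.1,0]]]';python3 -m pendant '[[[0,0,0.0,0]]]';python3 -m pendant '[[[0,0,0.0,0]]]'
```

```text
clock: 8.15
eef_pos: [482.0, -195.4, 37.0]
eef_rot: [3.141, 0.0, 1.78]
wrist_force: [-0.3, -0.2, 0.8]
finger_gap: 13.8
clock: 8.25
eef_pos: [482.0, -195.4, 37.1]
eef_rot: [3.141, 0.0, 1.78]
wrist_force: [-1.0, 1.4, 1.3]
finger_gap: 13.5
clock: 8.35
eef_pos: [482.0, -195.4, 37.1]
eef_rot: [3.141, 0.0, 1.78]
wrist_force: [-0.8, 0.2, 2.2]
finger_gap: 13.9
```

```bash
python3 -m pendant '[[[0,0,-0.3,0],[0,0,-0.3,0]]]'
python3 - <<'E'
from h import *
c=cams.camera("wrist");np.save("w4.npy",c["pose"]);cv2.imwrite("pics/w4c.png",cv2.resize(c["frame"][60:310,245:525,::-1],None,fx=2.8,fy=2.4,interpolation=cv2.INTER_CUBIC))
d=cams.camera("scene");crop(d,200,210,360,320,5,"pics/s4.png")
from go import go
go(482,-195.4,40,1.78)
E
```

```text
clock: 8.55
eef_pos: [481.9, -195.3, 40.1]
eef_rot: [-3.142, -0.0, 1.78]
wrist_force: [0.0, 0.3, -3.6]
finger_gap: 13.9
t 8.65 pos [ 481.7 -195.2   39.8] rot [-3.1413e+00 -3.0000e-04  1.7798e+00] F [-0.8 -0.3 -2.2] gap 13.7 SHIFT cm [-0.021  0.023 -0.018] turn -0.0002
```

View pics/w4c.png

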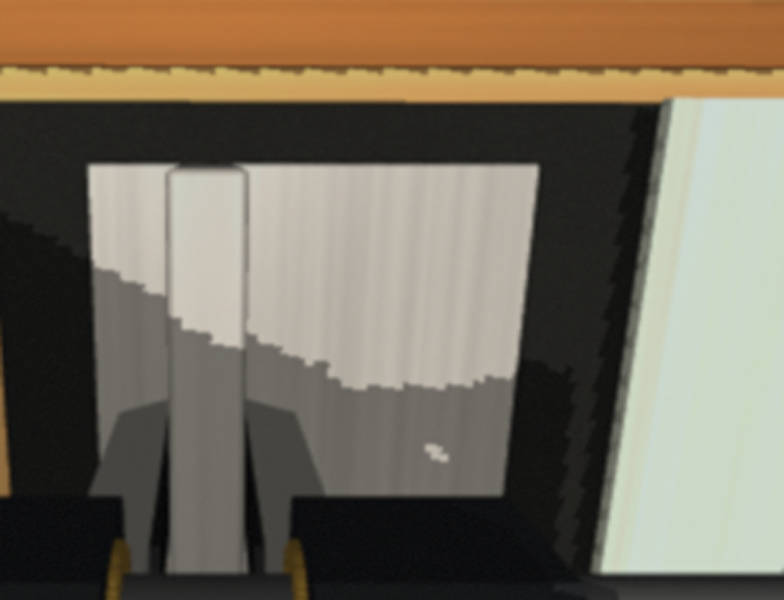

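View pics/s4.png

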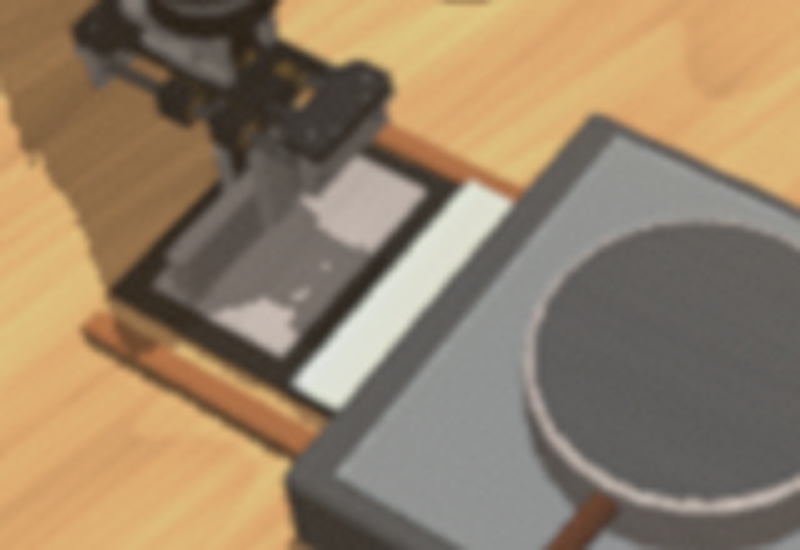

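```bash
cat f3.py | sed '/^run/d;s/w3.npy/w4.npy/' > f4.py; cat >> f4.py <<'E'
run([((0,85,35),q(671,99)),((0,None,35),q(600,568)),((-30,85,22),q(552,104)),((-110,85,22),q(83,101))][:2]+[((0,None,35),q(635,335))],[574,-178,.2],0)
run([((-25,70,26.4),q(88,163)),((70,70,26.4),q(540,164)),((-7,70,66.4),q(167,169)),((7,70,66.4),q(247,169)),((70,None,26.4),q(505,490)),((-25,None,26.4),q(99,490))],[481,-195,.2],0)
# bed far edge line
for p in [(20,101.5),(400,103),(640,104)]: print(onz(c,q(*p),22).round(1))
for p in [(671,99),(600,568)]: print(onz(c,q(*p),35).round(1))
E
python3 f4.py
```

```text
[ 5.73279e+02 -1.77092e+02  2.09000e-01 -3.69900e+00  2.86400e+00] [[-0.0, -0.0], [-0.0, -0.0], [0.1, 0.0]]
[ 4.83371e+02 -1.96112e+02  2.10000e-01 -1.80200e+00 -1.80200e+00] [[0.7, 0.7], [-1.2, 0.1], [-0.5, -0.4], [0.9, -0.4], [-1.3, -0.1], [1.3, -0.0]]
[ 426.5 -121.1   22. ]
[ 505.9 -104.6   22. ]
[556.  -94.2  22. ]
[555.7 -93.9  35. ]
[ 581.  -213.3   35. ]
```

The alignment is good: the yaw error is about 0.001 rad and the lateral error is under 1 mm. I slide in just above the bed.

```bash
python3 -m pendant '[[[0,0.4,0,0],[0,1,0,0],[0,1.6,0,0],[0,2.2,0,0],[0,2.8,0,0]]]'
python3 - <<'E'
from h import *
c=cams.camera("wrist");cv2.imwrite("pics/w5c.png",cv2.resize(c["frame"][60:310,245:525,::-1],None,fx=2.8,fy=2.4,interpolation=cv2.INTER_CUBIC))
E
python3 go.py 539 -184 40 1.78
```

```text
clock: 9.15
eef_pos: [509.9, -189.3, 39.9]
eef_rot: [-3.142, -0.0, 1.78]
wrist_force: [-0.1, -0.4, -2.2]
finger_gap: 14.1
t 9.2 pos [ 510.5 -189.2   40. ] rot [3.1411e+00 2.0000e-04 1.7802e+00] F [ 0.4  1.6 -3.2] gap 13.7 SHIFT cm [-0.082  2.893 -0.   ] turn 0.0002
```

View pics/w5c.png

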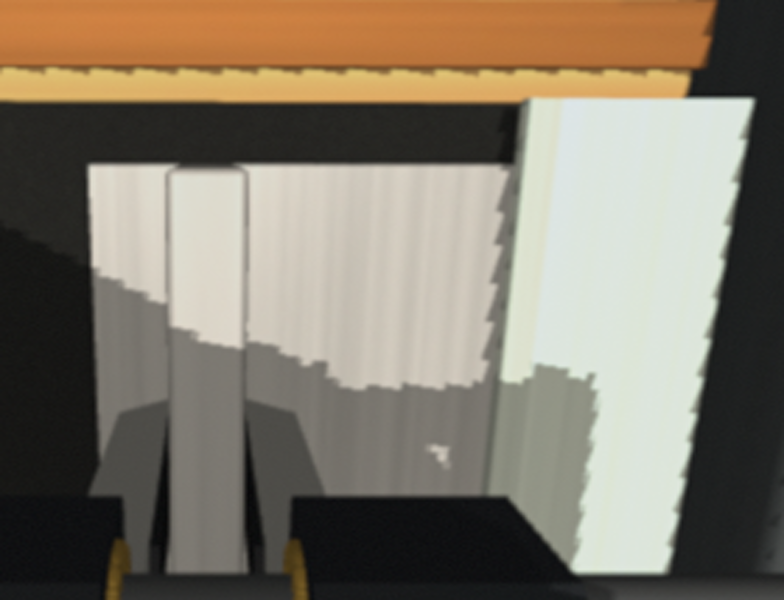

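The tongue edge has gone under the lap at about column 515, with no extra force and the lap unmoved. I continue inserting.

```bash
python3 -m pendant '[[[0,0.6,0,0],[0,1.2,0,0],[0,1.8,0,0],[0,2.4,0,0],[0,3.0,0,0]]]'
python3 -m pendant '[[[0,0,0,0],[0,0,0,0]]]'
python3 - <<'E'
from h import *
c=cams.camera("wrist");np.save("w4.npy",c["pose"]);cv2.imwrite("pics/w6c.png",cv2.resize(c["frame"][60:310,245:525,::-1],None,fx=2.8,fy=2.4,interpolation=cv2.INTER_CUBIC))
d=cams.camera("scene");crop(d,200,210,360,320,5,"pics/s6.png")
E
python3 go.py 539 -184 33 1.78
```

```text
clock: 9.7
eef_pos: [539.1, -183.2, 39.9]
eef_rot: [-3.142, -0.0, 1.78]
wrist_force: [0.3, 0.0, -2.1]
finger_gap: 14.1
clock: 9.9
eef_pos: [538.6, -183.2, 39.8]
eef_rot: [-3.141, -0.0, 1.78]
wrist_force: [-0.6, -0.3, -3.4]
finger_gap: 13.6
t 10.0 pos [ 538.4 -183.3   39.9] rot [-3.1414e+00 -1.0000e-04  1.7797e+00] F [-0.7 -0.2 -2.5] gap 13.7 SHIFT cm [-0.078  0.041  0.69 ] turn -0.0003
```

View pics/w6c.png

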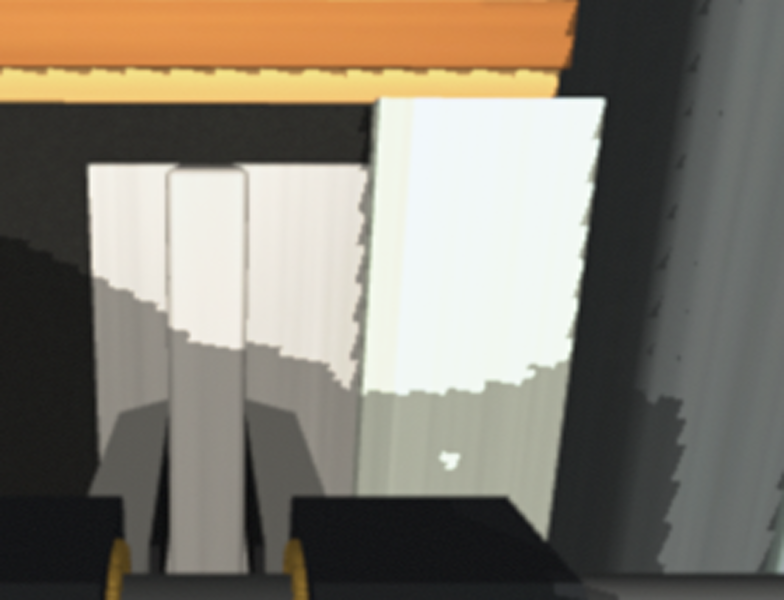

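View pics/s6.png

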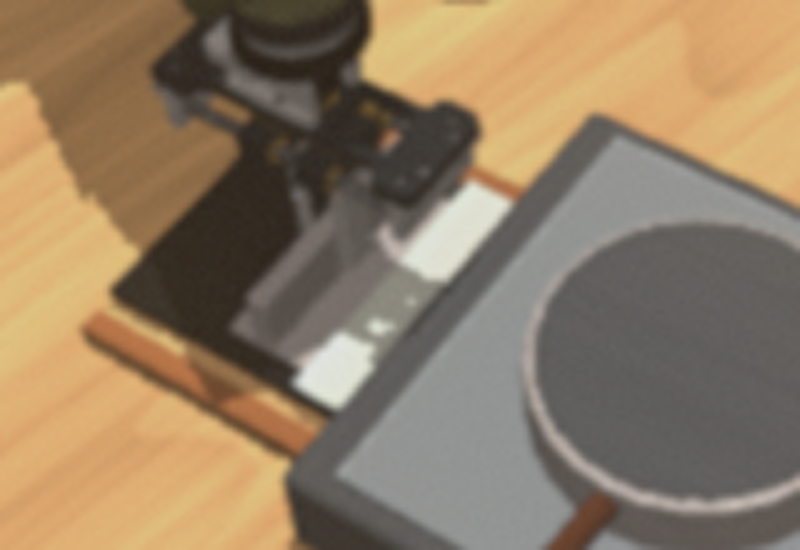

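The tongue is about 36 mm under the lap, which is still flat, and the edges are parallel. Now I press down in steps.

```bash
python3 -m pendant '[[[0,0,0.1,0],[0,0,0.2,0],[0,0,0.3,0],[0,0,0.4,0],[0,0,0.4,0]]]'; python3 -m pendant '[[[0,0,0.05,0],[0,0,0.1,0],[0,0,0.1,0]]]';python3 -m pendant '[[[0,0,0.05,0],[0,0,0.1,0],[0,0,0.1,0]]]'; python3 -m pendant '[[[0,0,0.05,0],[0,0,0.05,0],[0,0,0.05,0]]]'
```

```text
clock: 10.5
eef_pos: [538.5, -183.4, 36.0]
eef_rot: [-3.141, 0.0, 1.78]
wrist_force: [-3.5, -1.3, 2.7]
finger_gap: 13.4
clock: 10.8
eef_pos: [538.6, -183.4, 35.0]
eef_rot: [-3.141, 0.0, 1.78]
wrist_force: [-4.5, -0.9, 3.5]
finger_gap: 13.6
clock: 11.1
eef_pos: [538.6, -183.4, 34.0]
eef_rot: [-3.142, 0.0, 1.78]
wrist_force: [-5.6, -0.5, 5.5]
finger_gap: 14.0
clock: 11.4
eef_pos: [538.6, -183.4, 33.6]
eef_rot: [-3.142, 0.0, 1.78]
wrist_force: [-5.3, -0.4, 6.9]
finger_gap: 13.9
```

A force of -5 N in x has appeared. I check the actual insertion depth and the lap before going on.

```bash
python3 - <<'E'
from h import *
c=cams.camera("wrist");np.save("w7.npy",c["pose"]);cv2.imwrite("pics/w7.png",c["frame"][:,:,::-1]);cv2.imwrite("pics/w7c.png",cv2.resize(c["frame"][60:310,245:525,::-1],None,fx=2.8,fy=2.4,interpolation=cv2.INTER_CUBIC))
d=cams.camera("scene");crop(d,200,210,360,320,5,"pics/s7.png")
from go import go
go(539,-184,33,1.78)
E
sed 's/w4.npy/w4.npy/;/^run/d;/^for/d' f4.py > f6.py; cat >> f6.py <<'E'
run([((0,85,35),q(379,98)),((0,None,35),q(360,490))],[574,-178,.2],0)
run([((-25,70,26.4),q(88,163)),((-7,70,66.4),q(167,169)),((7,70,66.4),q(247,169)),((-25,None,26.4),q(99,490))],[538,-185,.2],0)
E
python3 f6.py
```

```text
t 11.5 pos [ 538.6 -183.4   33.6] rot [-3.1415e+00  1.0000e-04  1.7798e+00] F [-5.6 -0.6  7.2] gap 13.7 SHIFT cm [-0.069  0.028  0.062] turn -0.0002
[ 5.73791e+02 -1.76727e+02  2.16000e-01 -1.38100e+00] [[-0.0, -0.0], [-0.0, 0.0]]
[ 5.39331e+02 -1.84258e+02  2.01000e-01 -1.80500e+00] [[0.4, 0.4], [-0.8, -0.3], [0.6, -0.0], [-0.1, 0.0]]
```

View pics/w7c.png

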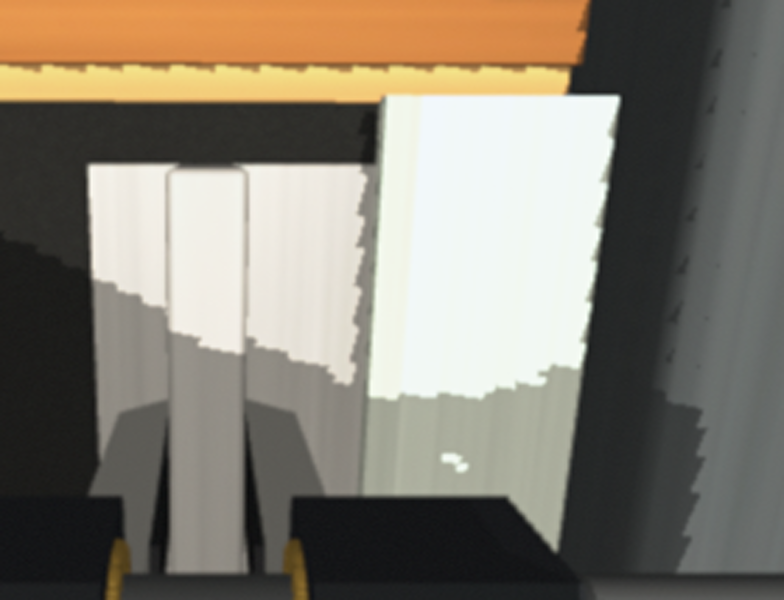

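View pics/s7.png

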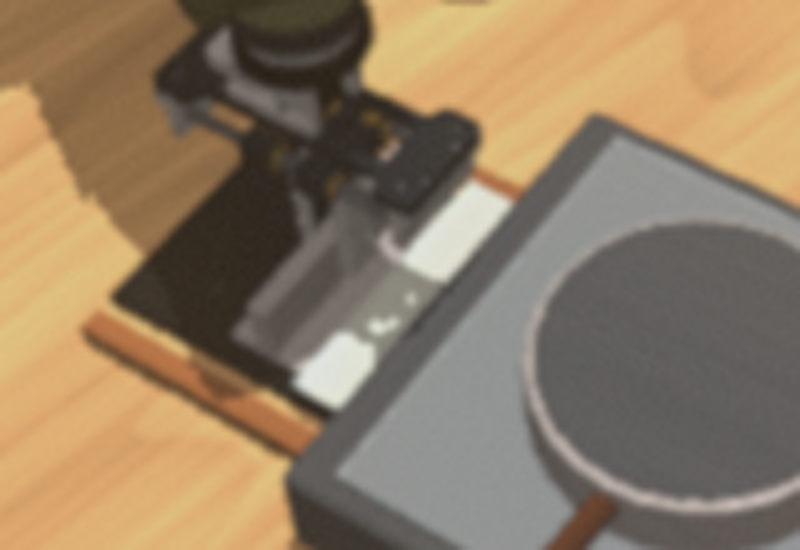

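The depth is about 35 mm, the lap lies flat, and the side force is bed friction on the steel. I keep pressing to the stop.

```bash
python3 -m pendant '[[[0,0,0.03,0],[0,0,0.03,0],[0,0,0.03,0]]]'; python3 -m pendant '[[[0,0,0.03,0],[0,0,0.03,0],[0,0,0.03,0]]]'
```

```text
clock: 11.8
eef_pos: [538.6, -183.4, 33.4]
eef_rot: [-3.142, 0.0, 1.78]
wrist_force: [-5.5, -0.4, 7.8]
finger_gap: 13.8
clock: 12.1
eef_pos: [538.6, -183.4, 33.4]
eef_rot: [-3.142, 0.0, 1.78]
wrist_force: [-7.7, -0.5, 10.7]
finger_gap: 13.5
```

```bash
python3 -m pendant '[[[0,0,0.03,0],[0,0,0.03,0],[0,0,0.03,0]]]'; python3 -m pendant '[[[0,0,0,0],[0,0,0,0]]]'
```

```text
clock: 12.4
eef_pos: [538.6, -183.4, 33.4]
eef_rot: [3.142, 0.0, 1.78]
wrist_force: [-9.4, 1.3, 15.7]
finger_gap: 13.6
clock: 12.6
eef_pos: [538.6, -183.4, 33.3]
eef_rot: [-3.142, 0.0, 1.78]
wrist_force: [-9.1, 0.4, 14.0]
finger_gap: 13.4
```

The TCP stopped at 33.4 mm while the force rose from 8 to 15 N, so the bed is on its stop, at the predicted 6 mm. One last check that it stays stable.

```bash
python3 -m pendant '[[[0,0,0,0],[0,0,0,0],[0,0,0,0],[0,0,0,0],[0,0,0,0]]]'
python3 - <<'E'
from h import *
c=cams.camera("wrist");cv2.imwrite("pics/w8.png",c["frame"][:,:,::-1])
d=cams.camera("scene");cv2.imwrite("pics/s8.png",d["frame"][:,:,::-1])
E
```

```text
clock: 13.1
eef_pos: [538.6, -183.4, 33.4]
eef_rot: [3.142, 0.0, 1.78]
wrist_force: [-8.5, 0.7, 14.5]
finger_gap: 13.4
```

View pics/w8.png

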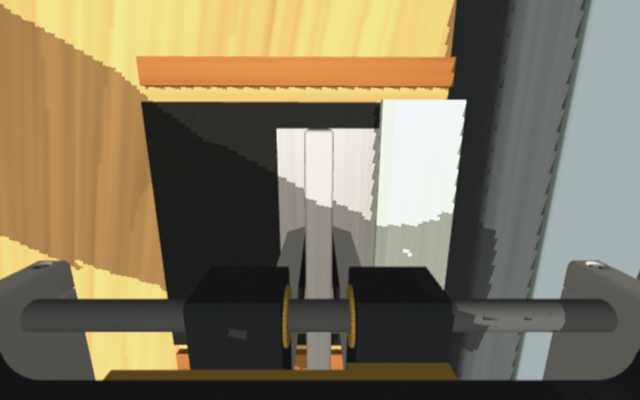

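View pics/s8.png

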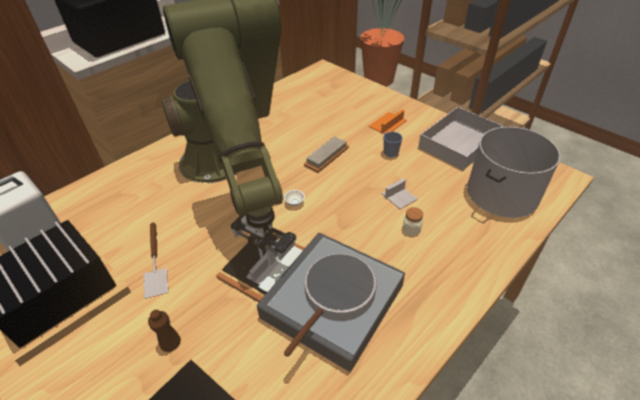

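The cover is gripped with its tongue under the lap (edge at column 378, parallel and flat). The spare at (400,194) and everything else are where they were.

```bash
python3 -c "
from cell import manip;print(manip.sign_off())"
```

```text
the job is handed in; nothing more can be done
None
```

I gripped the long bare-steel cover by its upstand, slid its tongue about 35 mm under the middle of the lap, and pressed it down until the bed reached its stop. I handed the job in at about 13 s, still gripping and pressing.

- **Alignment:** just before insertion the cover was within about 0.001 rad of square and under 1 mm off centre. A rougher check once inserted, from fewer points, put the angle between cover and lap at about 0.015 rad.
- **Lap:** I saw no lifting in the pictures, and the forces did not change while the tongue went in.
- **Bed:** the tool stopped at 33.4 mm height, about 6 mm below first contact. The wrist force then rose from 8 to about 14.5 N upward without further movement, so the bed carries about 17 N with the cover's weight.
- **Side force:** about 8.5 N of sideways force in x remained while pressing. I took it to be friction against the bed, since the tongue is well short of the 45 mm stop, and did not test this further.
- **Other things:** the last scene picture shows the short cover, the orange look-alike and the other items where they were.

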